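Shim the rocking bench scale

TASK

The bench scale rocks because one foot, the one with the brass stud at its front left corner, does not reach the table. Push the orange wedge, thin end first, under that foot until it just takes up the gap and the rocking stops, then press down with the fingertips on the corner of the pan by that foot to check that the scale stays level, and withdraw. Pick nothing up, do not shove the scale out of its place, and leave the brass weight, the ring mould and the bottle alone.

Things in the scene. Friction and masses are not known exactly. Their poses are not given: they have to be found in the camera images.
- scale: Blue bench scale, about 2.2 kg, loose on the table. Origin: on the table under its middle; z up, x to its rear, y to its left; display console on its -x side, out to x = -118, y -95 to 55, 51 mm high. Housing 170 (x) by 206 (y), underside at z = 20 mm, pan on top. Feet at x = +-75, y = +-128 mm on lugs 30 mm high (37 with caps) reaching y = +-136: three with domed black pads, one a bare brass stud
- short_foot (a point): Lowest point of the bare brass stud (brass cap on its lug), a dome of 8 mm radius, at the scale's front left corner, scale frame (-75, 128, 10) mm: it hangs 10 mm clear of the table while the scale stands level on the other three feet. Pressed on that corner with more than about 3 N, the scale rocks over by 4 degrees
- pan_corner (a point): The place to press: on top of the white-rimmed flat pan (190 by 206 mm, top at z = 70 mm) at its front left corner by the brass stud, 20 mm in from both edges; scale frame (-75, 82, 70) mm
- wedge: Orange plastic wedge, 90 long (x), 46 wide (y), 2 mm thick at the thin end (+x), rising evenly to 22 mm at the upright flat back (-x); 70 g. Origin: centre of its underside; z up. Lies flat by the scale's left side, thin end roughly towards the stud, 20 to 50 mm short of it. Slid in, it meets the stud at wedge x = +10 mm; the push then stiffens, and about 4 to 5 N on its back seats it
- wedge_tip (a point): Middle of the thin end, on the table (wedge frame 45, 0, 0 mm)
- wedge_back (a point): Middle of the upright back face, 11 mm above the table (wedge frame -45, 0, 11 mm): where to push
- check_weight: Brass 0.5 kg weight with a knob, 42 mm across, 64 mm tall, in front of the scale; leave alone. Origin: centre of its underside
- ring_mould: Aluminium ring mould, 68 mm across, 28 mm tall, to the left of the scale towards the rear; leave alone. Origin: centre of its underside
- spray_bottle: Amber bottle with black cap, 60 mm across, 150 mm tall, to the right of the scale; leave alone. Origin: centre of its underside
Not all that is in view belongs to the job. Several things have the shape of the wedge; the one meant has the colours described above.

How it is judged:
By the outcome, as a careful person would: the job done as asked, in the order asked, and still so for the second after the job is handed in, with the robot touching nothing.
It also fails if it takes over 48 s, if anything falls off the work surface, if the arm or the gripper's body presses on something with over 40 N, if the wrist force passes 120 N, or if a joint passes its speed limit or range.

ROBOT

A 6-joint arm with a two-finger parallel gripper is mounted at the origin on the work surface. World frame = base frame: x ahead of the robot, y to its left, z up, the work surface at z = 0. Lengths are in m, angles in rad, forces in N, time in s.
With the tool pointing down it reaches from about 0.35 to 0.775 m from the base axis. Payload 7.3 kg.
Tool frame: the origin (TCP) lies midway between the tips of the shut fingers; the grasp point (between the pads) lies 19 mm behind it; z points along the fingers, y is the line along which they close (so a half turn about z gives the same grasp; the last joint's range is limited). The gripper opens to 92 mm and grips with 3 to 60 N. Pads are 19 mm wide; open, the fingers measure 130 mm over their backs; the gripper's body (75 mm by 190 mm) begins 47 mm behind the grasp point.
Start: joints at [0.998, 0.342, 1.524, -0, 1.275, -0.146], TCP at [0.217, 0.478, 0.227] pointing down, gripper open.
Joint ranges: [-2.53, 2.53], [-0.77, 2.02], [0.04, 2.7], [-1, 4.14], [0.28, 2.66], [-3.11, 3.11]. Speed limits (rad/s): [2.57, 2.57, 3.14, 3.14, 3.14, 3.14].

INTERFACE

Orientations are given as a unit quaternion [w, x, y, z].
In Python, from rig import env gives the robot as it stands.
- The arm moves only by the shell command python3 -m handwheel 'ROWS' [FORCE]. ROWS is JSON, a list of rows, each a list of 5 numbers: the opening, from 0 (shut) to 1 (fully open), then the shift along the tool's x, y, z in cm, then the turn about the tool's z in degrees. In form: [[gripper, x, y, z, roll], ...]. A call has exactly 5 rows; each row is the pose to reach, as a shift and turn from the pose commanded when the call began, along the tool's axes at that moment; what a row does not reach only later rows make up. A row lasts 1/12 s, in which the tool goes at most 41.7 mm and 7.16 degrees, less where a joint would pass 70% of its speed; a pose out of reach is approached as far as the arm can. A call with a gripper value outside its range is refused whole. The fingers move at their own pace and stop on an object; FORCE is the grip in N (left out, the last holds). Time passes only in rows, so rows that repeat a pose let the fingers close, or fill a call up. It gives the time, the measured TCP pose, the force, the opening and the grip force at its end, in the units of the state.
- env.sense(): the state, without advancing time (a new reading comes with each control period).
- env.grab_frame(name): name is "scene" or "top" or "wrist"; returns a dict with "frame" (384x512x3 uint8, red, green, blue), "camera_matrix" (3x3 intrinsics, pixels), "k1" (the pictures are not rectified: a ray, as slopes to the right and down, at radius r is drawn at 1 + k1 r^2 times it, then the intrinsics apply), "R" (3x3) and "t" (3): a world point X has camera coordinates R X + t. Camera axes: x right, y down, z forward; pixel columns grow to the right and rows downward; lengths in m; the calibration is good to about 2 mm. A picture is of the moment at which its call begins. There is no depth.
- env.close_job(): hands the job in; it is judged then, once.
The state is a dict: "t": time; "joint_positions": joint angles; "dq": joint speeds; "tau": joint torques, N m; "tcp_pos": TCP position; "ee_rot": TCP orientation; "wrist_force": force on the tool from outside, world axes, zero at the start; "torque": the same for the moment, N m; "opening": finger opening in m; "grasp_force": force on a finger pad.
Only numpy, scipy, OpenCV 4.12 (cv2) and the standard library are available. Lean on these libraries where they do the work, as an engineer would, in place of code of your own. Each camera call takes 0.05 s, during which the arm holds its last target. There are 200 camera calls.

## Working session

There is one attempt and no reset: what is moved stays moved. The work goes in short steps, Python scripts to look and compute and a shell command to move; the robot and the scene stay as the last step left them, time stands still between calls to the robot, and variables do not carry over. Pictures are saved under pics/ and viewed, at most 10 in all, crops included, and the job is handed in when it is done.

```bash
ls; mkdir -p pics; cat > h.py <<'E'
import numpy as np, cv2
from rig import env
def shot(n,f):
    d=env.grab_frame(n); cv2.imwrite(f,cv2.cvtColor(d["frame"],cv2.COLOR_RGB2BGR)); np.save(f[:-4]+'.npy',d,allow_pickle=True); return d
def ray(d,uv):
    K=np.array(d["camera_matrix"]); k=d["k1"]
    p=cv2.undistortPoints(np.array([[uv]],float),K,np.array([k,0,0,0,0.]))[0,0]
    R=np.array(d["R"]);t=np.array(d["t"])
    v=R.T@np.array([p[0],p[1],1]); return -R.T@t, v/np.linalg.norm(v)
def onz(d,uv,z):
    c,v=ray(d,uv); return c+v*(z-c[2])/v[2]
def tri(l):
    A=0;b=0
    for d,uv in l:
        c,v=ray(d,uv); P=np.eye(3)-np.outer(v,v); A=A+P; b=b+P@c
    return np.linalg.solve(A,b)
def load(f): return np.load(f,allow_pickle=True).item()
E
python3 - <<'E'
from h import *
a=shot("scene","pics/s.png");b=shot("top","pics/t.png")
s=env.sense();print(s)
for d in(a,b): print(-np.array(d["R"]).T@d["t"],d["k1"],np.array(d["camera_matrix"])[0,0])
E
```

```text
pics
{'t': 0.1, 'joint_positions': array([ 9.97994883e-01,  3.42625172e-01,  1.52490946e+00, -1.23870456e-06,
        1.27537451e+00, -1.46000532e-01]), 'dq': array([ 0.00082922, -0.00200914, -0.00174174, -0.00012071, -0.00064293,
        0.00054423]), 'tau': array([ 1.69724590e-03, -4.31998801e+01, -2.44696534e+01,  7.19673978e-02,
        5.24833391e-02, -9.80269715e-05]), 'tcp_pos': array([0.21711806, 0.47761641, 0.22613312]), 'ee_rot': array([-2.30959497e-04,  2.11784217e-01,  9.77316229e-01, -6.16397508e-04]), 'wrist_force': array([ 0.57858952, -0.22716316,  0.74200535]), 'torque': array([0.02574947, 0.00452221, 0.06817632]), 'grasp_force': 0.0, 'opening': 0.09171711839308677}
[1.05925701 0.39203964 0.55201379] -0.09281145548364805 352.76907917342317
[ 0.37171822 -0.05725318  0.94877908] -0.05191040714722513 455.80087576639386
```

View pics/s.png

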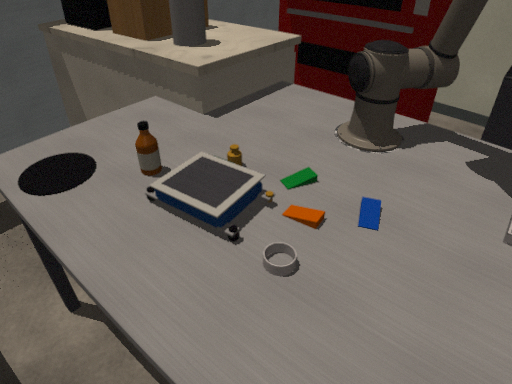

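View pics/t.png

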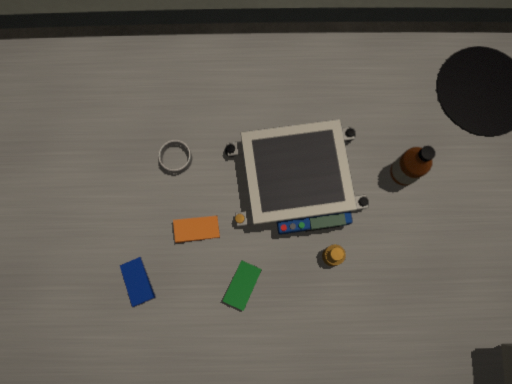

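The top view shows the orange wedge at (197,229), the brass stud cap at (240,218), the pan centred at about (298,172), the weight at (335,255), the ring at (175,156) and the bottle at (412,165).

```bash
cat >> h.py <<'E'
def mask(d,lo,hi):
    h=cv2.cvtColor(d["frame"],cv2.COLOR_RGB2HSV); return cv2.inRange(h,lo,hi)
def big(m):
    c,_=cv2.findContours(m,0,2); return max(c,key=cv2.contourArea)
E
python3 - <<'E'
from h import *
np.set_printoptions(precision=4,suppress=True)
a=load("pics/s.npy");b=load("pics/t.npy")
for n,d in(("s",a),("t",b)):
    m=mask(d,(3,200,120),(14,255,255)); 
    roi=np.zeros_like(m)
    if n=="s": roi[195:235,275:335]=255
    else: roi[205:250,160:226]=255
    c=big(m&roi); r=cv2.minAreaRect(c); q=cv2.approxPolyDP(c,3,True)[:,0]
    print(n,cv2.contourArea(c),r,q.tolist())
    if n=="t":
        for p in cv2.boxPoints(r): print(p,onz(d,p,0),onz(d,p,.022))
# pan rim
h=cv2.cvtColor(b["frame"],cv2.COLOR_RGB2HSV)
print(h[127,290],h[128,300],h[229,180],h[218,240],h[60,100],h[170,300])
for p in [(240,218),(230,149),(351,133),(363,202)]: print(p,onz(b,p,.037))
print("ref pix tri stud",tri([(a,(269,194)),(b,(240,218))]))
E
python3 - <<'E'
import cv2
t=cv2.imread('pics/t.png')[110:260,150:380];s=cv2.imread('pics/s.png')[140:250,130:340]
import numpy as np
t=cv2.resize(t,None,fx=3.4,fy=3.4,interpolation=2);cv2.imwrite('pics/tc.png',t)
E
```

```text
s 373.5 ((303.326904296875, 213.36538696289062), (40.00768280029297, 11.963082313537598), 11.309932708740234) [[283, 214], [317, 221], [324, 212], [291, 205]]Traceback (most recent call last):
  File "<stdin>", line 9, in <module>
  File "h.py", line 21, in big
    c,_=cv2.findContours(m,0,2); return max(c,key=cv2.contourArea)
                                        ~~~^^^^^^^^^^^^^^^^^^^^^^^
ValueError: max() iterable argument is empty
```

View pics/tc.png

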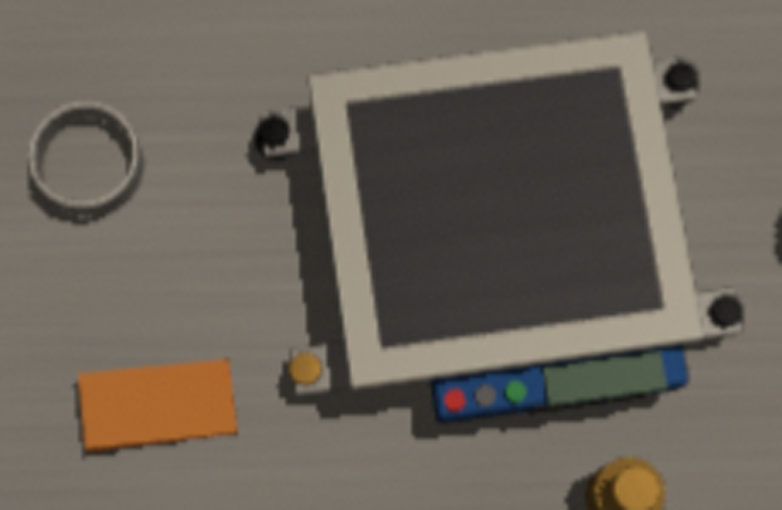

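The enlarged crop, at 3.4x with its origin at (150,110), shows the pan corners at (312,77), (645,33), (698,338) and (352,387). The stud cap is at (306,368), and the wedge is the rectangle (79,374), (229,360), (237,433), (86,450), with its shadowed thick end on the left.

```bash
python3 - <<'E'
from h import *
np.set_printoptions(precision=4,suppress=True)
a=load("pics/s.npy");b=load("pics/t.npy")
f=lambda x,y:(150+(x+.5)/3.4-.5,110+(y+.5)/3.4-.5)
W=[onz(b,f(*p),z) for p,z in (((79,374),.022),((229,360),.002),((237,433),.002),((86,450),.022))]
print("wedge",np.array(W),[np.linalg.norm(W[i]-W[(i+1)%4]) for i in range(4)])
P=[onz(b,f(*p),.07) for p in ((312,77),(645,33),(698,338),(352,387))]
print("pan",np.array(P),np.mean(P,0),[np.linalg.norm(P[i]-P[(i+1)%4]) for i in range(4)])
F=np.array([onz(b,f(*p),.037) for p in ((306,368),(272,131),(681,77),(725,310))])
print("feet",F,F.mean(0),[np.linalg.norm(F[i]-F[(i+1)%4]) for i in range(4)])
print("tri stud cap",tri([(a,(269,194)),(b,f(306,368))]))
print("tri wedge BL back top near",tri([(a,(317,221)),(b,f(79,374))]),tri([(a,(324,212)),(b,f(86,450))]),tri([(a,(283,214)),(b,f(229,360))]),tri([(a,(291,205)),(b,f(237,433))]))
# scale frame from feet: x rear, y left
x=(F[1]-F[0]+F[2]-F[3]);y=(F[0]-F[3]+F[1]-F[2])
print("yaw",np.degrees(np.arctan2(x[1],x[0])),np.degrees(np.arctan2(-y[0],y[1])))
w=(W[1]+W[2]-W[0]-W[3]);print("wedge yaw",np.degrees(np.arctan2(w[1],w[0])),np.mean(W,0))
E
```

```text
wedge [[0.514  0.1132 0.022 ]
 [0.5244 0.0242 0.002 ]
 [0.4791 0.0192 0.002 ]
 [0.468  0.108  0.022 ]] [np.float64(0.09181303484767063), np.float64(0.04555406161252038), np.float64(0.09170544513079576), np.float64(0.04629831464219707)]
pan [[ 0.6835 -0.0307  0.07  ]
 [ 0.7085 -0.2315  0.07  ]
 [ 0.5218 -0.2519  0.07  ]
 [ 0.4967 -0.052   0.07  ]] [ 0.6026 -0.1415  0.07  ] [np.float64(0.20236987062976203), np.float64(0.18787805555920054), np.float64(0.20154564900856664), np.float64(0.1880295127367258)]
feet [[ 0.5132 -0.0246  0.037 ]
 [ 0.6606 -0.0049  0.037 ]
 [ 0.6919 -0.2589  0.037 ]
 [ 0.5442 -0.2766  0.037 ]] [ 0.6025 -0.1412  0.037 ] [np.float64(0.14876189393700662), np.float64(0.2559675858046372), np.float64(0.14878146440571338), np.float64(0.2539200480902076)]
tri stud cap [ 0.5129 -0.0238  0.0357]
tri wedge BL back top near [0.5125 0.1135 0.0272] [0.4681 0.1077 0.0221] [0.5224 0.0259 0.0059] [0.4784 0.0199 0.0035]
yaw 7.225459741916211 7.014316931087302
wedge yaw -83.1060394949348 [0.4964 0.0662 0.012 ]
```

```bash
cat >> h.py <<'E'
from scipy.spatial.transform import Rotation as Ro
def go(p,yaw_y):
    s=env.sense(); q=s["ee_rot"]; R=Ro.from_quat([q[1],q[2],q[3],q[0]]).as_matrix()
    d=R.T@(np.array(p)-s["tcp_pos"]); a=np.degrees(np.arctan2(R[1,1],R[0,1]))
    print("t",s["t"],"tcp",s["tcp_pos"].round(4),"ty",a.round(1),"tz",R[:,2].round(3),"shift cm",(d*100).round(2),"roll",round((a-yaw_y+180)%360-180,1),"F",s["wrist_force"].round(2),"open",round(s["opening"],4))
E
python3 -m handwheel '[[0,-3,-1.5,0,7],[0,-6,-3,0,14],[0,-9.5,-4.8,0,21],[0,-13,-6.6,0,28],[0,-16.5,-8.4,0,35]]'
python3 -c "
from h import *
go((.4905,.1355,.12),6.9)"
```

```text
t: 0.52
tcp_pos: [0.3332, 0.3317, 0.2264]
ee_rot: [-0.0, 0.498, 0.867, -0.0]
wrist_force: [-0.2, 0.3, 0.3]
opening: 0.0628
grasp_force: 0.0
t 0.5167 tcp [0.3332 0.3317 0.2264] ty 30.3 tz [-0. -0. -1.] shift cm [-24.87   3.71  10.64] roll 23.4 F [-0.23  0.31  0.28] open 0.0628
```

```bash
python3 -m handwheel '[[0,-3.5,0.6,0.5,7],[0,-7,1.2,1.5,14],[0,-10.5,1.8,3,21],[0,-14,2.3,5,23.4],[0,-17,2.8,7,23.4]]'
python3 -c "
from h import *
go((.4905,.1355,.012),6.9)"
```

```text
t: 0.93
tcp_pos: [0.4445, 0.1991, 0.1561]
ee_rot: [0.0, 0.663, 0.749, 0.0]
wrist_force: [0.8, 0.6, 0.3]
opening: 0.0297
grasp_force: 0.0
t 0.9333 tcp [0.4445 0.1991 0.1561] ty 7.0 tz [ 0.001  0.    -1.   ] shift cm [-6.87  3.78 14.42] roll 0.1 F [0.78 0.64 0.32] open 0.0297
```

```bash
python3 -m handwheel '[[0,-2.5,1.4,1.5,0],[0,-5,2.8,3.5,0],[0,-6.9,3.8,6,0],[0,-6.9,3.8,8.5,0],[0,-6.9,3.8,9.5,0]]'
python3 - <<'E'
from h import *
d=shot("wrist","pics/w.png"); go((.4905,.1355,.010),6.9)
E
```

```text
t: 1.35
tcp_pos: [0.4881, 0.1358, 0.0585]
ee_rot: [-0.002, 0.663, 0.749, -0.002]
wrist_force: [-0.8, -0.4, -0.6]
opening: 0.0009
grasp_force: 0.0
t 1.4 tcp [0.4872 0.1365 0.058 ] ty 7.1 tz [-0.007 -0.001 -1.   ] shift cm [-0.14  0.35  4.8 ] roll 0.2 F [-0.91 -0.09 -1.66] open 0.0004
```

View pics/w.png

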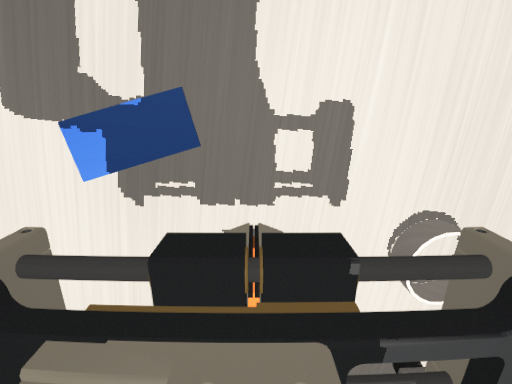

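The wrist picture looks away from the scale. It shows the blue decoy at (130,135), the ring at (435,260) and a strip of orange between the shut fingers at (253,300), so the fingers stand right behind the wedge. I'll go down and then advance.

```bash
python3 -m handwheel '[[0,0,0.2,1.5,0],[0,0,0.3,3,0],[0,0,0.3,4.2,0],[0,0,0.3,4.8,0],[0,0,0.3,4.8,0]]'
python3 - <<'E'
from h import *
go((.513-.12*.065+.0,-.0242+.993*.065,.010),6.9)
E
```

```text
t: 1.82
tcp_pos: [0.4918, 0.1382, 0.0134]
ee_rot: [-0.001, 0.661, 0.75, -0.001]
wrist_force: [-0.1, -0.6, 0.5]
opening: 0.0004
grasp_force: 0.0
t 1.8167 tcp [0.4918 0.1382 0.0134] ty 7.2 tz [-0.002 -0.    -1.   ] shift cm [-9.88  0.1   0.34] roll 0.3 F [-0.15 -0.61  0.54] open 0.0004
```

```bash
python3 -m handwheel '[[0,-0.8,0,0.1,0],[0,-1.6,0,0.2,0],[0,-2.4,0.05,0.3,0],[0,-3.0,0.1,0.3,0],[0,-3.5,0.1,0.3,0]]'
python3 -m handwheel '[[0,-0.6,0.05,0,0],[0,-1.2,0.1,0,0],[0,-1.8,0.15,0,0],[0,-2.4,0.2,0,0],[0,-3.0,0.2,0,0]]'
python3 - <<'E'
from h import *
d=shot("top","pics/t2.png")
go((.513-.12*.065+.0,-.0242+.993*.065,.010),6.9)
cv2.imwrite('pics/t2c.png',cv2.resize(cv2.imread('pics/t2.png')[180:270,150:290],None,fx=5,fy=5,interpolation=2))
E
```

```text
t: 2.23
tcp_pos: [0.4984, 0.102, 0.0112]
ee_rot: [0.0, 0.662, 0.749, 0.0]
wrist_force: [-0.0, 0.5, 0.6]
opening: 0.0003
grasp_force: 0.6
t: 2.65
tcp_pos: [0.5038, 0.0729, 0.0107]
ee_rot: [0.0, 0.662, 0.75, 0.0]
wrist_force: [0.5, 0.9, 1.4]
opening: 0.0004
grasp_force: 0.6
t 2.7 tcp [0.5039 0.072  0.0107] ty 7.1 tz [ 0. -0. -1.] shift cm [-3.16 -0.27  0.07] roll 0.2 F [ 0.47 -0.82  0.27] open 0.0005
```

View pics/t2c.png

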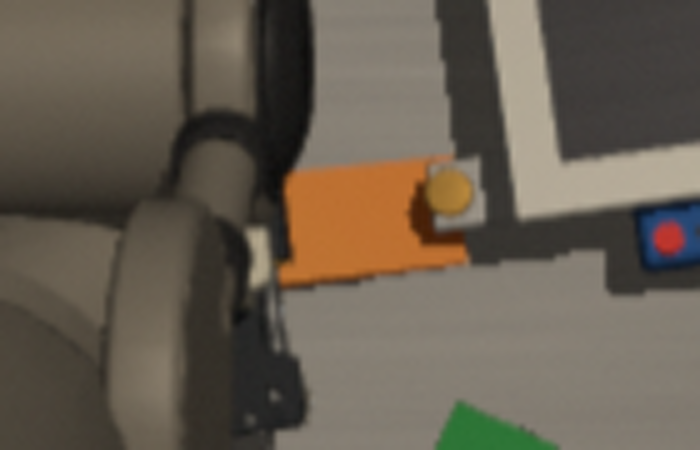

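The wedge tip edge runs from about (455,157) to (468,262) in the 5x crop. The stud is at (449,190), already over the thin end but nearer the wedge's rear-side edge. I'll measure the sideways offset.

```bash
python3 - <<'E'
from h import *
b=load("pics/t2.npy")
f=lambda x,y:(150+(x+.5)/5-.5,180+(y+.5)/5-.5)
st=onz(b,f(449,190),.037);print("stud",st)
u=np.array([.12,-.993]);l=np.array([.993,.12])
for p,z in (((455,157),.002),((468,262),.002),((285,173),.022),((280,286),.022)):
    X=onz(b,f(*p),z);e=(X-st)[:2];print(X.round(4),"along",(e@u).round(4),"lat",(e@l).round(4))
E
```

```text
stud [ 0.51377484 -0.02408709  0.037     ]
[ 0.5332 -0.0255  0.002 ] along 0.0037 lat 0.0192
[ 0.4888 -0.0305  0.002 ] along 0.0034 lat -0.0256
[0.5242 0.0439 0.022 ] along -0.0663 lat 0.0186
[0.4777 0.0457 0.022 ] along -0.0736 lat -0.0275
```

The stud is 3–4 mm off the wedge's centre line, which is fine, and about 31 mm of travel remains. I'll continue and go finer near contact.

```bash
python3 -m handwheel '[[0,-0.5,0.05,0,0],[0,-1.0,0.1,0,0],[0,-1.5,0.15,0,0],[0,-2.0,0.15,0,0],[0,-2.4,0.15,0,0]]'
python3 -m handwheel '[[0,-0.1,0,0,0],[0,-0.2,0,0,0],[0,-0.3,0,0,0],[0,-0.4,0,0,0],[0,-0.4,0,0,0]]'
python3 - <<'E'
from h import *
go((.513-.12*.065+.0,-.0242+.993*.065,.010),6.9)
E
```

```text
t: 3.12
tcp_pos: [0.5082, 0.0493, 0.0107]
ee_rot: [0.0, 0.662, 0.75, 0.0]
wrist_force: [-0.2, 1.3, -0.5]
opening: 0.0001
grasp_force: 0.3
t: 3.53
tcp_pos: [0.5086, 0.0459, 0.0107]
ee_rot: [0.0, 0.662, 0.75, 0.0]
wrist_force: [0.1, 0.6, -0.2]
opening: 0.0005
grasp_force: 0.0
t 3.5333 tcp [0.5086 0.0459 0.0107] ty 7.2 tz [ 0.  0. -1.] shift cm [-0.51 -0.4   0.07] roll 0.3 F [ 0.13  0.58 -0.21] open 0.0005
```

```bash
for i in 1; do python3 -m handwheel '[[0,-0.08,0,0,0],[0,-0.16,0,0,0],[0,-0.24,0,0,0],[0,-0.3,0,0,0],[0,-0.3,0,0,0]]'; done
```

```text
t: 3.95
tcp_pos: [0.5089, 0.043, 0.0107]
ee_rot: [-0.0, 0.662, 0.75, 0.0]
wrist_force: [-0.8, 0.3, 0.4]
opening: 0.0004
grasp_force: 0.5
```

```bash
python3 -m handwheel '[[0,-0.05,0,0,0],[0,-0.1,0,0,0],[0,-0.15,0,0,0],[0,-0.15,0,0,0],[0,-0.15,0,0,0]]'
```

```text
t: 4.37
tcp_pos: [0.5091, 0.0417, 0.0107]
ee_rot: [-0.0, 0.662, 0.75, 0.0]
wrist_force: [-1.4, 3.5, 1.2]
opening: 0.0005
grasp_force: 2.4
```

```bash
python3 -m handwheel '[[0,-0.03,0,0,0],[0,-0.05,0,0,0],[0,-0.05,0,0,0],[0,-0.05,0,0,0],[0,-0.05,0,0,0]]'
```

```text
t: 4.78
tcp_pos: [0.5091, 0.0413, 0.0107]
ee_rot: [-0.0, 0.662, 0.75, 0.0]
wrist_force: [-0.0, 6.0, 0.6]
opening: 0.0001
grasp_force: 2.8
```

About 6 N on the back, so the wedge is seated. I'll back off and rise, then look.

```bash
python3 -m handwheel '[[0,0.5,0,0,0],[0,1.5,0,0,0],[0,2,0,-3,0],[0,2,0,-6.5,0],[0,2,0,-10,0]]'
python3 - <<'E'
from h import *
d=shot("scene","pics/s3.png");d=shot("top","pics/t3.png")
go((.518,-.0694,.080),6.9)
x=cv2.resize(cv2.imread('pics/s3.png')[140:250,130:340],None,fx=3.5,fy=3.5,interpolation=2)
cv2.imwrite('pics/s3c.png',x)
E
```

```text
t: 5.2
tcp_pos: [0.5058, 0.0614, 0.1113]
ee_rot: [-0.001, 0.661, 0.75, -0.001]
wrist_force: [0.9, 0.8, 0.4]
opening: 0.0006
grasp_force: 0.0
t 5.3 tcp [0.51   0.0612 0.1159] ty 7.2 tz [ 0.011 -0.001 -1.   ] shift cm [-13.05  -0.88   3.6 ] roll 0.3 F [-0.11  0.11  0.36] open 0.0001
```

View pics/s3c.png

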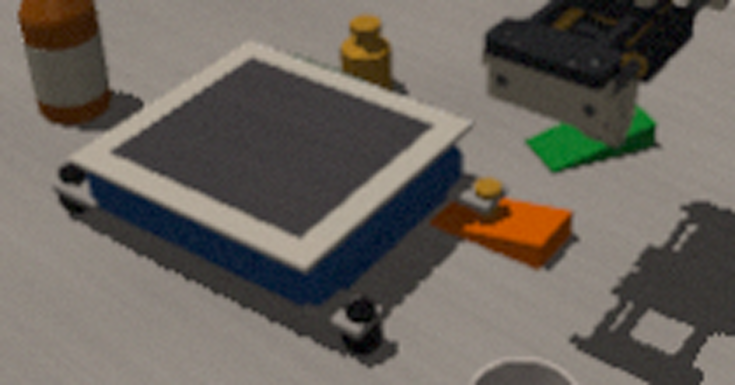

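View pics/t3.png

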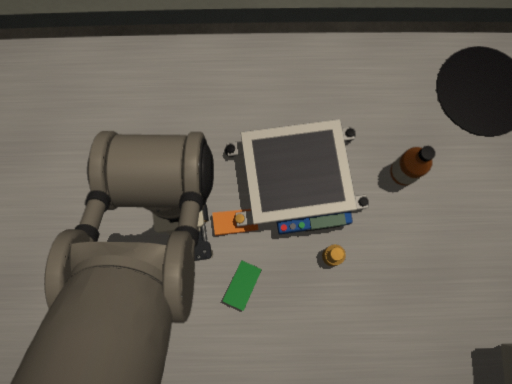

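The wedge now sits under the stud: stud at (487,190) and wedge at (440–570, 200–265) in the scene crop. The scale has not moved: in the top view the stud is still at (240,218) and the pan corners are where they were. Next is the move over to the pan corner.

```bash
python3 -m handwheel '[[0,-3,-0.2,0,0],[0,-6,-0.4,0,0],[0,-9,-0.6,0,0],[0,-12,-0.8,0,0],[0,-13.05,-0.8,0,0]]'
python3 -m handwheel '[[0,0,0,1,0],[0,0,0,2,0],[0,0,0,3,0],[0,0,0,3.4,0],[0,0,0,3.4,0]]'
python3 - <<'E'
from h import *
go((.518,-.0694,.070),6.9)
E
```

```text
t: 5.72
tcp_pos: [0.5149, -0.0727, 0.1101]
ee_rot: [0.0, 0.662, 0.749, -0.001]
wrist_force: [0.6, -0.2, 0.6]
opening: 0.0001
grasp_force: 0.0
t: 6.13
tcp_pos: [0.5138, -0.0681, 0.0749]
ee_rot: [-0.002, 0.661, 0.75, -0.001]
wrist_force: [-0.4, 0.4, -0.2]
opening: 0.0003
grasp_force: 0.0
t 6.1333 tcp [ 0.5138 -0.0681  0.0749] ty 7.2 tz [-0.004  0.001 -1.   ] shift cm [-0.18  0.4   0.48] roll 0.3 F [-0.43  0.41 -0.16] open 0.0003
```

```bash
python3 -m handwheel '[[0,-0.1,0.3,0,0],[0,-0.1,0.3,0.1,0],[0,-0.1,0.3,0.2,0],[0,-0.1,0.3,0.3,0],[0,-0.1,0.3,0.3,0]]'
```

```text
t: 6.55
tcp_pos: [0.5181, -0.0703, 0.0738]
ee_rot: [0.0, 0.662, 0.75, 0.0]
wrist_force: [0.2, -0.1, -0.2]
opening: 0.0003
grasp_force: 0.0
```

```bash
python3 -m handwheel '[[0,0,0,0.05,0],[0,0,0,0.1,0],[0,0,0,0.15,0],[0,0,0,0.15,0],[0,0,0,0.15,0]]'
```

```text
t: 6.97
tcp_pos: [0.5181, -0.0703, 0.0722]
ee_rot: [-0.0, 0.662, 0.75, 0.0]
wrist_force: [-0.4, 1.1, -0.1]
opening: 0.0009
grasp_force: 0.0
```

```bash
python3 -m handwheel '[[0,0,0,0.05,0],[0,0,0,0.1,0],[0,0,0,0.15,0],[0,0,0,0.2,0],[0,0,0,0.2,0]]'
```

```text
t: 7.38
tcp_pos: [0.518, -0.0703, 0.0701]
ee_rot: [-0.0, 0.662, 0.75, -0.0]
wrist_force: [-0.4, 0.7, -0.5]
opening: 0.0005
grasp_force: 0.0
```

```bash
python3 -m handwheel '[[0,0,0,0.03,0],[0,0,0,0.06,0],[0,0,0,0.08,0],[0,0,0,0.08,0],[0,0,0,0.08,0]]'
```

```text
t: 7.8
tcp_pos: [0.5181, -0.0703, 0.0699]
ee_rot: [0.0, 0.662, 0.75, 0.0]
wrist_force: [-2.3, -0.3, 4.1]
opening: 0.0007
grasp_force: 2.5
```

Contact at z = 0.070, at 4 N. I'll press a little harder and hold.

```bash
python3 -m handwheel '[[0,0,0,0.04,0],[0,0,0,0.08,0],[0,0,0,0.08,0],[0,0,0,0.08,0],[0,0,0,0.08,0]]'
```

```text
t: 8.22
tcp_pos: [0.5181, -0.0703, 0.0697]
ee_rot: [0.0, 0.662, 0.75, 0.0]
wrist_force: [-4.6, 1.4, 10.4]
opening: 0.0009
grasp_force: 5.6
```

The pan holds 10 N with no give; rocking would have dropped it by several mm. I'll hold for a moment, then withdraw.

```bash
python3 -m handwheel '[[0,0,0,0,0],[0,0,0,0,0],[0,0,0,0,0],[0,0,0,0,0],[0,0,0,0,0]]'
python3 -m handwheel '[[0,0,0,-0.2,0],[0,0,0,-0.6,0],[0,0,0,-2,0],[0,0,0,-5,0],[0,0,0,-8,0]]'
python3 -m handwheel '[[0,3,0,-2,0],[0,6.5,0,-3,0],[0,10,0,-3,0],[0,13.5,0,-3,0],[0,17,0,-3,0]]'
python3 -m handwheel '[[0,3,0,0,0],[0,6,0,0,0],[0,8,0,0,0],[0,8,0,0,0],[0,8,0,0,0]]'
python3 - <<'E'
from h import *
shot("scene","pics/s4.png");shot("top","pics/t4.png")
A=[cv2.resize(cv2.imread('pics/%s.png'%n)[y:y+110,x:x+190],None,fx=4,fy=4,interpolation=2)[:,:390*2][:300] if 0 else cv2.resize(cv2.imread('pics/%s.png'%n)[y:y+95,x:x+190],None,fx=3,fy=3,interpolation=2) for n,x,y in (("s4",150,145),("t4",190,150))]
cv2.imwrite('pics/c4.png',np.vstack(A))
E
```

```text
t: 8.63
tcp_pos: [0.5181, -0.0703, 0.0697]
ee_rot: [0.0, 0.662, 0.75, 0.0]
wrist_force: [-3.3, 0.1, 12.1]
opening: 0.0002
grasp_force: 5.6
t: 9.05
tcp_pos: [0.5173, -0.0701, 0.1486]
ee_rot: [-0.001, 0.662, 0.75, -0.001]
wrist_force: [0.9, -0.9, 0.1]
opening: 0.0005
grasp_force: 0.0
t: 9.47
tcp_pos: [0.4966, 0.0998, 0.1791]
ee_rot: [0.0, 0.662, 0.75, 0.0]
wrist_force: [1.4, -0.5, 0.2]
opening: -0.0001
grasp_force: 0.0
t: 9.88
tcp_pos: [0.4868, 0.1785, 0.1786]
ee_rot: [0.0, 0.661, 0.751, -0.0]
wrist_force: [-0.6, -0.4, -0.4]
opening: 0.0004
grasp_force: 0.0
```

View pics/c4.png

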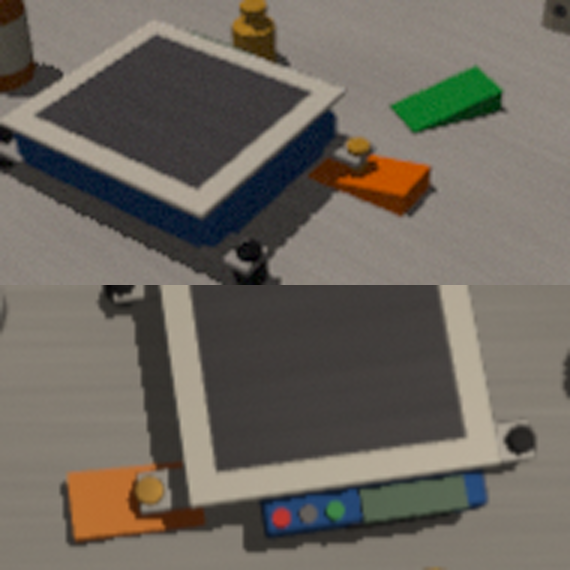

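The picture shows the wedge under the stud, with its back about 27 px (54 mm) from the stud, which matches contact at wedge x ≈ +10 mm. The scale looks level and in place, and the arm is clear.

```bash
python3 -c "
from rig import env
print(env.close_job())"
```

```text
the job is handed in; nothing more can be done
None
```

The job is handed in: the orange wedge is seated under the brass stud (about 6 N on its back), the pan corner held about 12 N without rocking, the scale kept its place as far as the pictures show, and the arm withdrew clear at about 10 s.

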